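Sweep loose nuts into the bench bay

ROBOT

A 6-joint arm with a two-finger parallel gripper is mounted at the origin on the work surface. World frame = base frame: x ahead of the robot, y to its left, z up, the work surface at z = 0. Lengths are in m, angles in rad, forces in N, time in s.
With the tool pointing down it reaches from about 0.35 to 0.975 m from the base axis. Payload 4.9 kg.
Tool frame: the origin (TCP) lies midway between the tips of the shut fingers; the grasp point (between the pads) lies 19 mm behind it; z points along the fingers, y is the line along which they close (so a half turn about z gives the same grasp; the last joint's range is limited). The gripper opens to 85 mm and grips with 20 to 120 N. Pads are 22 mm wide; open, the fingers measure 114 mm over their backs; the gripper's body (76 mm by 85 mm) begins 54 mm behind the grasp point. The pads swing forward as they close: fully open they stand 13 mm farther back than shut.
Start: joints at [-1.288, 0.053, 1.613, -0, 1.476, -0.119], TCP at [0.244, -0.575, 0.207] pointing down, gripper open.
Joint ranges: [-3.01, 3.01], [-1.01, 2.22], [0.06, 2.58], [-1.02, 4.17], [0.09, 2.62], [-3.14, 3.14]. Speed limits (rad/s): [2.57, 2.57, 3.14, 3.14, 3.14, 3.14].

INTERFACE

Orientations are given as a unit quaternion [w, x, y, z].
In Python, from plant import state, grab_frame, job_done, cut_out, place_of gives the robot as it stands.
- The arm moves only by the tool jog_arm, never from a script. Its argument "motion" is text: rows parted by semicolons, each of 7 numbers parted by spaces: the opening in per cent of the stroke, from 0 (shut) to 100 (fully open), then the shift along the tool's x, y, z as a fraction of full scale, then the turn, a rotation vector about the tool's x, y, z as a fraction of full scale. A call has exactly 5 rows; each row is the pose to reach, as a shift and turn from the pose commanded when the call began, along the tool's axes at that moment; what a row does not reach only later rows make up. Full scale, the value 1, is 50 cm for a shift and 1.5 rad for a turn. A row lasts 1/8 s, in which the tool goes at most 62.5 mm and 10.7 degrees, less where a joint would pass 70% of its speed; a pose out of reach is approached as far as the arm can. A call with a number of a shift or a turn outside -1 to 1 is refused whole. A call with a gripper value outside its range is refused whole. The fingers move at their own pace and stop on an object; the grip force is fixed at half the most. Time passes only in rows, so rows that repeat a pose let the fingers close, or fill a call up. It gives the time, the measured TCP pose, the force, the opening and the grip force at its end, in the units of the state.
- state(): the state, without advancing time (a new reading comes with each control period).
- grab_frame(name): name is "scene" or "top"; returns a dict with "color" (480x640x3 uint8, red, green, blue), "range_z" (480x640 float32, m along the optical axis (not along the pixel's ray), 0 where there is no reading), "intrinsics" (3x3 intrinsics, pixels), "world_from_camera" (4x4, takes a point from camera to world coordinates). Camera axes: x right, y up, looking along -z (the intrinsics and any distortion apply to the point x, -y, -z); pixel columns grow to the right and rows downward; lengths in m; the calibration is good to about 2 mm. A picture is of the moment at which its call begins.
- job_done(): hands the job in; it is judged then, once.
Trained networks look in the newest picture that a camera, given by its name, has taken for a name from the list of things; names that differ only in an ending like _2 or _b are one class to them, and where a whole thing is asked for, a point or a joint stands for the part that bears it (a point fixed in the world has none). Each returns a list of dicts, best first, with "p" (0 to 1); they miss things now and then, are a little off and sometimes report something else, mostly with a low value. They report only what shows in the picture. A call takes as long as a camera call.
- cut_out(camera, thing): "pixels" (480x640 bool, what is visible of it).
- place_of(camera, thing): "at" ([x, y, z] in m, in world coordinates, good to about 4 mm: a listed point, or the origin of a listed thing).
The state is a dict: "time": time; "joint_pos": joint angles; "joint_vel": joint speeds; "joint_efforts": joint torques, N m; "tool_pos": TCP position; "tool_rot": TCP orientation; "contact_force": force on the tool from outside, world axes, zero at the start; "ft_torque": the same for the moment, N m; "gripper_width": opening from 0.0 (shut) to 1.0 (fully open); "grasp_force": force on a finger pad.
Only numpy, scipy, OpenCV 4.12 (cv2) and the standard library are available. Lean on these libraries where they do the work, as an engineer would, in place of code of your own. Each camera call takes 0.05 s, during which the arm holds its last target. There are 200 camera calls.

TASK

Clear the bench after the repair: with the closed fingers, sweep the three loose steel nuts along the bench top, in through the open side of the green three-sided bay, until all three lie flat and fully inside it. Slide them steadily, without flicking, lifting or picking up any of them. Leave everything else on the bench where it is, the amber vial and the brass cap between the nuts included.

Things in the scene. Friction and masses are not known exactly. Their poses are not given: they have to be found in the camera images.
- bay: Fixed bay of three green battens, 20 mm high, 16 mm thick, on the bench; no floor or sill (the bench inside is painted brown). Origin on the bench top, at the centre of the inside: 140 mm along its x (-70 to 70), 200 mm along its y (-100 to 100). Back batten at +x, side battens at +y and -y, the whole -x side is the open mouth; -x points to world -y within 0.1 rad.
- nut_large: The largest of the three loose bright-steel hexagon nuts, lying flat: 46 mm across the flats, 53 mm across the corners, 24 mm high, an open bore. Origin at the centre of its underside, z up. Slides freely. In the bay's frame the nuts lie at x -350 to -150 mm, two one behind the other at y about +70 mm, one at y about -70 mm; which is where varies.
- nut_medium: The middle-sized of the three loose bright-steel hexagon nuts, lying flat: 41 mm across the flats, 47 mm across the corners, 22 mm high, an open bore. Origin at the centre of its underside, z up. Slides freely. In the bay's frame the nuts lie at x -350 to -150 mm, two one behind the other at y about +70 mm, one at y about -70 mm; which is where varies.
- nut_small: The smallest of the three loose bright-steel hexagon nuts, lying flat: 36 mm across the flats, 42 mm across the corners, 19 mm high, an open bore. Origin at the centre of its underside, z up. Slides freely. In the bay's frame the nuts lie at x -350 to -150 mm, two one behind the other at y about +70 mm, one at y about -70 mm; which is where varies.
- vial: Small closed amber glass vial with a black cap, standing upright between the two rows of nuts: 24 mm across, 40 mm high, light and loose. Origin at the centre of its underside. To be left where it is.
- brass_cap: Loose brass pipe cap, round, standing between the two rows of nuts: 26 mm across, 22 mm high, with a bevelled top. Origin at the centre of its underside. To be left where it is.
- spray_can: White and green spray can, loose and upright, 66 mm across and about 190 mm high, at the near right of the bench. Origin at the centre of its underside. A bystander.
- screwdriver: Screwdriver with a yellow handle lying loose on the right of the bench. Origin under its middle. A bystander.
- wrench: Steel wrench lying loose on the right of the bench. Origin under its middle. A bystander.
- jar: Glass jar with a red lid, loose and upright, 64 mm across, 85 mm high, at the near left of the bench. Origin at the centre of its underside. A bystander.

How it is judged:
At the end, for the whole second after the job is handed in: All three nuts at rest and flat (0.15 rad) on the bench inside the bay, each centre between the battens and at least 20 mm past the mouth line; vial and brass cap upright (0.2 rad) within 12 mm of their starts, can, screwdriver, wrench and jar within 15 mm (x of nut_large in the frame of bay between -0.05 and 0.07 m and y of nut_large in the frame of bay between -0.1 and 0.1 m and height (world z) of each of nut_large, nut_medium, nut_small below 0.005 m and angle between each of nut_large, nut_medium, nut_small's own z axis and vertical below 0.15 rad and linear speed of each of nut_large, nut_medium, nut_small below 0.02 m/s and x of nut_medium in the frame of bay between -0.05 and 0.07 m and y of nut_medium in the frame of bay between -0.1 and 0.1 m and x of nut_small in the frame of bay between -0.05 and 0.07 m and y of nut_small in the frame of bay between -0.1 and 0.1 m and distance of each of vial, brass_cap from where it was at the start of the episode below 0.012 m and distance of each of spray_can, screwdriver, wrench, jar from where it was at the start of the episode below 0.015 m and angle between each of vial, brass_cap's own z axis and vertical below 0.2 rad); the robot touches nothing.
It fails at once if a nut is lifted (its underside centre more than 12 mm above the bench) (height (world z) of any of nut_large, nut_medium, nut_small above 0.012 m).
It fails at once if a nut is flicked (moves faster than 0.8 m/s) (linear speed of any of nut_large, nut_medium, nut_small above 0.8 m/s).
It fails at once if a bystander is disturbed (vial or brass cap moved 12 mm or tipped 0.2 rad, another moved 15 mm) (distance of any of vial, brass_cap from where it was at the start of the episode above 0.012 m or distance of any of spray_can, screwdriver, wrench, jar from where it was at the start of the episode above 0.015 m or angle between any of vial, brass_cap's own z axis and vertical above 0.2 rad).
It also fails if it takes over 64 s, if anything falls off the work surface, if the arm or the gripper's body presses on something with over 40 N, if the wrist force passes 120 N, or if a joint passes its speed limit or range.

## Working session

There is one attempt and no reset: what is moved stays moved. The work goes in short steps, Python scripts to look and compute and a tool call to move; the robot and the scene stay as the last step left them, time stands still between calls to the robot, and variables do not carry over. Pictures are saved under pics/ and viewed, at most 10 in all, crops included, and the job is handed in when it is done.

Besides the shell and the picture viewer there is one more tool, called as name(argument=value, ...), one argument or row to a line, values as JSON. jog_arm: Moves the arm, as the interface text tells. Shift numbers are shares of 50 cm and turn numbers shares of 1.5 rad, none past 1 either way. Its arguments: {"type":"object","properties":{"motion":{"type":"string"}},"required":["motion"]}

```bash
mkdir -p pics; ls; python3 - <<'E'
from plant import *
import cv2
s=state();print(s['time'],s['tool_pos'],s['tool_rot'],s['gripper_width'])
f=grab_frame("top");cv2.imwrite("pics/top0.png",f['color'][:,:,::-1])
for n in "bay nut_large nut_medium nut_small vial brass_cap spray_can screwdriver wrench jar".split():
    print(n,[(round(d['p'],2),[round(float(v),3) for v in d['at']]) for d in place_of("top",n)[:3]])
print(state()['time'])
E
```

```text
pics
0.0 [ 0.24423633 -0.57455428  0.20525028] [-1.02979611e-03  9.79881984e-01  1.99575118e-01 -1.00082862e-04] 0.9973147894075322
bay [(0.94, [0.561, 0.177, 0.001])]
nut_large [(0.71, [0.626, -0.117, 0.003])]
nut_medium [(0.43, [0.479, -0.13, -0.002])]
nut_small [(0.63, [0.486, 0.016, -0.0])]
vial [(0.56, [0.561, -0.01, 0.0]), (0.32, [0.559, 0.179, -0.001])]
brass_cap [(0.45, [0.554, -0.116, -0.002]), (0.41, [0.495, -0.341, -0.003])]
spray_can [(0.55, [0.425, -0.463, -0.0]), (0.51, [0.554, -0.122, -0.002])]
screwdriver [(0.77, [0.496, -0.342, -0.003])]
wrench [(0.64, [0.653, -0.406, 0.001]), (0.35, [0.562, -0.011, 0.001])]
jar [(0.76, [0.424, 0.478, 0.0])]
0.55
```

View pics/top0.png

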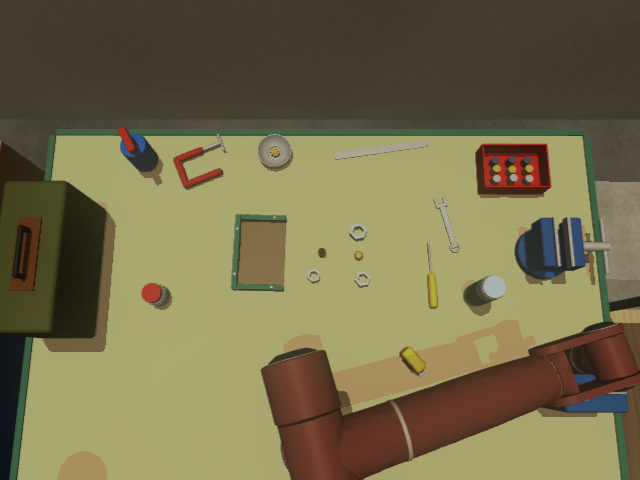

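The top view shows the bay at pixel (260,252) with its mouth to the right (world -y). The large nut is at (358,232), medium at (362,279) and small at (314,276). The vial at (322,252) and the cap at (359,255) stand between the rows.

```bash
cat > h.py <<'E'
from plant import *
import numpy as np, cv2
def ground(f,pix,z=0.0):
    K,T=f['intrinsics'],f['world_from_camera']
    pix=np.atleast_2d(np.asarray(pix,float))
    d=np.c_[(pix[:,0]-K[0,2])/K[0,0],-(pix[:,1]-K[1,2])/K[1,1],-np.ones(len(pix))]@T[:3,:3].T
    o=T[:3,3]; return (o+d*((z-o[2])/d[:,2])[:,None])[:,:2]
E
python3 - <<'E'
from h import *
f=grab_frame("top");c=cv2.cvtColor(f['color'],cv2.COLOR_RGB2HSV)
print(f['color'][252,262],c[252,262],f['intrinsics'][0,0])
m=(np.abs(c.astype(int)-c[252,262]).max(2)<25).astype(np.uint8)
n,l,st,ce=cv2.connectedComponentsWithStats(m);k=l[252,262];print(st[k])
ys,xs=np.nonzero(l==k);w=ground(f,np.c_[xs,ys]);print(cv2.minAreaRect(w.astype(np.float32)*1000))
s=grab_frame("scene");cv2.imwrite("pics/scene0.png",s['color'][:,:,::-1])
for n in "bay nut_large nut_medium nut_small vial brass_cap spray_can".split():
    print(n,[(round(d['p'],2),[round(float(v),3) for v in d['at']]) for d in place_of("scene",n)[:2]])
    for cam,F in(("top",f),("scene",s)):
        r=cut_out(cam,n)
        if r: y,x=np.nonzero(r[0]['pixels']);print('  ',cam,round(r[0]['p'],2),len(x),x.mean().round(1),y.mean().round(1))
E
```

```text
[130 110  71] [ 20 116 130] 520.5901476787761
[ 238  222   49   65 2811]
((558.7645263671875, 170.66769409179688), (139.75335693359375, 200.773193359375), 88.3949966430664)
bay [(0.78, [0.559, 0.175, 0.002])]
   top 0.67 3872 258.3 252.3
   scene 0.64 5812 404.2 243.0
nut_large [(0.81, [0.627, -0.12, -0.002])]
   top 0.53 153 356.9 231.6
   scene 0.74 356 281.2 284.9
nut_medium [(0.55, [0.477, -0.133, -0.0])]
   scene 0.55 281 268.0 231.8
nut_small [(0.66, [0.489, 0.011, -0.0])]
   scene 0.51 175 328.5 226.3
vial [(0.65, [0.558, -0.006, -0.005])]
   top 0.56 42 321.1 251.8
   scene 0.53 138 324.5 251.0
brass_cap [(0.69, [0.428, -0.465, 0.003]), (0.62, [0.552, -0.119, 0.003])]
   top 0.53 61 357.6 255.0
   scene 0.47 87 276.4 257.7
spray_can [(0.82, [0.428, -0.464, 0.0])]
   top 0.6 883 484.1 290.8
   scene 0.59 340 282.1 284.4
```

View pics/scene0.png

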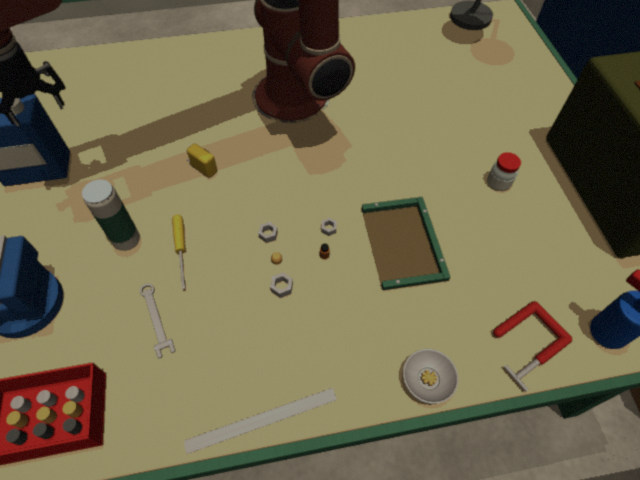

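The scene view agrees: nuts at (268,232), (329,226) and (281,285), vial at (324,251), cap at (276,258), with the bay mouth facing the nuts. I'll raise the tool, turn it to line up with the bay, and go behind the small nut.

jog_arm(
  motion="0 0 0 -0.12 0 0 -0.12; 0 0.03 -0.03 -0.2 0 0 -0.24; 0 0.12 -0.1 -0.2 0 0 -0.36; 0 0.21 -0.19 -0.2 0 0 -0.48; 0 0.3 -0.27 -0.2 0 0 -0.6",
)

```text
time: 2.33
tool_pos: [0.3301, -0.3907, 0.3067]
tool_rot: [0.0, 0.794, 0.608, 0.0]
contact_force: [0.0, 0.2, -0.3]
gripper_width: -0.0
grasp_force: 0.0
```

```bash
cat >> h.py <<'E'
from scipy.spatial.transform import Rotation as R
def to(x,y,z,yaw=1.543):
    "fractions from the present pose to a world pose, tool pointing down"
    s=state(); q=s['tool_rot']; r=R.from_quat([q[1],q[2],q[3],q[0]])
    d=r.inv().apply(np.array([x,y,z])-s['tool_pos'])/.5
    t=R.from_matrix(np.array([[np.cos(yaw),np.sin(yaw),0],[np.sin(yaw),-np.cos(yaw),0],[0,0,-1]]).T)
    print(round(s['time'],2),s['tool_pos'].round(4),d.round(3),((r.inv()*t).as_rotvec()/1.5).round(3),s['gripper_width'],s['contact_force'].round(1))
E
python3 -c "
from h import *
to(.488,-.056,.1)"
```

```text
2.33 [ 0.3301 -0.3907  0.3067] [0.729 0.13  0.413] [ 0.     0.    -0.157] -0.00014067323792262674 [ 0.   0.2 -0.3]
```

jog_arm(
  motion="0 0.12 0.02 0 0 0 -0.1; 0 0.24 0.04 0 0 0 -0.157; 0 0.36 0.065 0.03 0 0 -0.157; 0 0.48 0.085 0.07 0 0 -0.157; 0 0.58 0.105 0.11 0 0 -0.157",
)

```text
time: 2.95
tool_pos: [0.4581, -0.1247, 0.2516]
tool_rot: [0.001, 0.719, 0.695, 0.0]
contact_force: [1.0, -0.4, 0.5]
gripper_width: 0.003
grasp_force: 0.0
```

```bash
python3 -c "
from h import *
to(.488,-.056,.05)"
```

```text
2.95 [ 0.4581 -0.1247  0.2516] [0.14  0.055 0.403] [ 0.001  0.    -0.003] 0.0031733440436990607 [ 1.  -0.4  0.5]
```

jog_arm(
  motion="0 0.08 0.03 0.08 0 0 0; 0 0.13 0.055 0.18 0 0 0; 0 0.13 0.055 0.28 0 0 0; 0 0.13 0.055 0.37 0 0 0; 0 0.13 0.055 0.37 0 0 0",
)

```text
time: 3.58
tool_pos: [0.4835, -0.0615, 0.0626]
tool_rot: [-0.004, 0.719, 0.695, -0.002]
contact_force: [1.0, 0.6, 1.0]
gripper_width: -0.002
grasp_force: 0.0
```

```bash
python3 - <<'E'
from h import *
to(.488,-.056,.007)
for cam in("top","scene"):
  f=grab_frame(cam)
  for n in "nut_large nut_medium nut_small vial brass_cap".split():
    print(cam,n,[(round(d['p'],2),[round(float(v),3) for v in d['at']]) for d in place_of(cam,n)[:2]])
cv2.imwrite("pics/s1.png",cv2.resize(f['color'][180:330,220:420,::-1],(800,600),interpolation=cv2.INTER_CUBIC))
E
```

```text
3.58 [ 0.4835 -0.0615  0.0626] [0.011 0.01  0.111] [-0.006 -0.001 -0.004] -0.0017853965069025207 [1.  0.6 1. ]
top nut_large [(0.7, [0.626, -0.118, 0.005]), (0.52, [0.48, -0.131, -0.001])]
top nut_medium [(0.5, [0.478, -0.134, 0.0])]
top nut_small [(0.54, [0.489, 0.017, -0.001])]
top vial []
top brass_cap []
scene nut_large [(0.77, [0.628, -0.118, 0.002])]
scene nut_medium [(0.57, [0.478, -0.13, -0.0]), (0.44, [0.49, 0.012, -0.001])]
scene nut_small [(0.54, [0.49, 0.012, 0.001]), (0.42, [0.559, -0.009, -0.003])]
scene vial [(0.64, [0.558, -0.006, -0.003])]
scene brass_cap [(0.6, [0.551, -0.12, 0.002])]
```

View pics/s1.png

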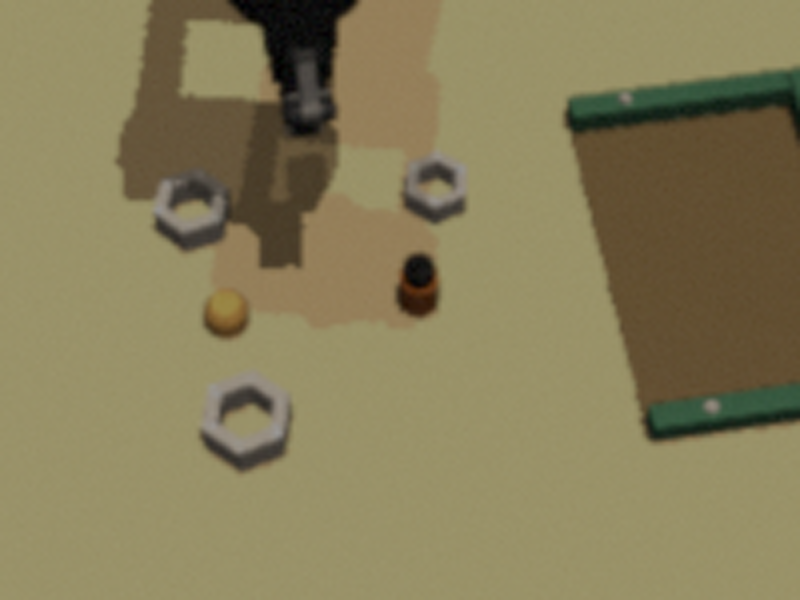

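The closed fingers hang between the medium nut (190,210) and the small nut (435,190). The small nut's flats face the push direction, which is what I want. Next: descend and close in on it.

jog_arm(
  motion="0 0.01 0.009 0.05 0 0 0; 0 0.01 0.01 0.1 0 0 0; 0 0.02 0.01 0.113 0 0 0; 0 0.06 0.01 0.113 0 0 0; 0 0.09 0.01 0.113 0 0 0",
)

```text
time: 4.8
tool_pos: [0.494, -0.0171, 0.0106]
tool_rot: [0.0, 0.719, 0.695, 0.0]
contact_force: [0.2, 1.5, 0.3]
gripper_width: -0.001
grasp_force: 0.0
```

```bash
cat > look.py <<'E'
from h import *
import sys
to(*[float(a) for a in sys.argv[1:4]])
for cam in("top","scene"):
  f=grab_frame(cam)
  for n in "nut_large nut_medium nut_small vial brass_cap".split():
    print(cam,n,[(round(d['p'],2),[round(float(v),3) for v in d['at']]) for d in place_of(cam,n)[:2]])
E
python3 look.py .49 .06 .006
```

```text
4.8 [ 0.494  -0.0171  0.0106] [ 0.154 -0.013  0.009] [ 0.001  0.    -0.004] -0.0011486098142612265 [0.2 1.5 0.3]
top nut_large [(0.73, [0.628, -0.118, 0.005])]
top nut_medium [(0.44, [0.482, -0.134, 0.001])]
top nut_small [(0.56, [0.486, 0.016, 0.003]), (0.51, [0.653, -0.406, 0.002])]
top vial []
top brass_cap [(0.42, [0.554, -0.12, -0.002])]
scene nut_large [(0.75, [0.628, -0.117, -0.001])]
scene nut_medium [(0.5, [0.478, -0.13, -0.001])]
scene nut_small [(0.64, [0.489, 0.013, -0.0])]
scene vial [(0.55, [0.559, -0.005, -0.0])]
scene brass_cap [(0.6, [0.494, -0.336, 0.001]), (0.54, [0.552, -0.119, 0.002])]
```

jog_arm(
  motion="0 -0.01 -0.011 0.003 0 0 0; 0 0.01 -0.011 0.005 0 0 0; 0 0.05 -0.011 0.005 0 0 0; 0 0.09 -0.011 0.005 0 0 0; 0 0.13 -0.011 0.005 0 0 0",
)

```text
time: 6.02
tool_pos: [0.49, 0.0484, 0.0074]
tool_rot: [-0.0, 0.719, 0.695, 0.0]
contact_force: [0.5, 0.2, 0.4]
gripper_width: 0.0
grasp_force: 0.0
```

```bash
python3 look.py .49 .19 .008
```

```text
6.03 [0.49   0.0484 0.0074] [ 0.283 -0.01  -0.001] [-0.    -0.    -0.004] 0.0003617918158415695 [0.5 0.2 0.4]
top nut_large [(0.48, [0.625, -0.116, 0.004]), (0.28, [0.56, 0.176, -0.0])]
top nut_medium [(0.68, [0.652, -0.407, -0.001]), (0.41, [0.478, -0.131, 0.001])]
top nut_small [(0.46, [0.485, 0.014, 0.003]), (0.26, [0.553, -0.121, -0.0])]
top vial []
top brass_cap [(0.38, [0.554, -0.121, -0.002]), (0.38, [0.494, -0.343, 0.0])]
scene nut_large [(0.84, [0.625, -0.118, 0.001])]
scene nut_medium [(0.86, [0.477, -0.133, 0.003])]
scene nut_small [(0.66, [0.49, 0.012, 0.002])]
scene vial [(0.64, [0.558, -0.009, -0.002])]
scene brass_cap [(0.62, [0.55, -0.118, 0.003])]
```

```bash
python3 - <<'E'
from h import *
f=grab_frame("scene")
cv2.imwrite("pics/s2.png",cv2.resize(f['color'][180:330,220:420,::-1],(800,600),interpolation=cv2.INTER_CUBIC))
print(state()['time'],place_of("scene","nut_small"))
E
```

```text
6.675 [{'at': [0.4896, 0.0136, 0.001], 'p': 0.67}]
```

View pics/s2.png

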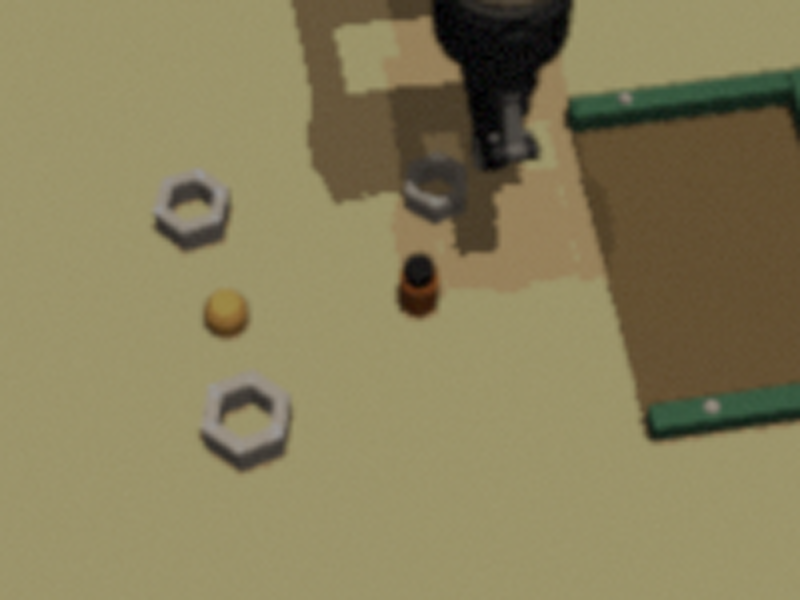

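The small nut at (435,190) hasn't moved. The fingertip is at (505,155), past the nut, and its shadow is well separated. I'll check the tip's true position with depth.

```bash
python3 - <<'E'
from h import *
s=state();print(s['tool_pos'],s['joint_pos'].round(3) if hasattr(s['joint_pos'],'round') else s['joint_pos'])
for cam in("scene","top"):
  f=grab_frame(cam);K,T=f['intrinsics'],f['world_from_camera'];Z=f['range_z']
  v,u=np.mgrid[:480,:640]
  P=np.stack([(u-K[0,2])/K[0,0]*Z,-(v-K[1,2])/K[1,1]*Z,-Z,np.ones_like(Z)],-1)@T.T
  # where does the tcp project
  for p in (s['tool_pos'],[.489,.013,.019]):
    c=np.linalg.inv(T)@np.r_[p,1];print(cam,'proj',K[0,0]*c[0]/-c[2]+K[0,2],K[1,1]*-c[1]/-c[2]+K[1,2])
  m=(Z>0)&(np.hypot(P[...,0]-s['tool_pos'][0],P[...,1]-s['tool_pos'][1])<.12)&(P[...,2]>.03)
  q=P[m];print(cam,len(q));
  for a in np.arange(.03,.26,.02):
    k=q[(q[:,2]>=a)&(q[:,2]<a+.02)]
    if len(k):print(round(a,2),len(k),k[:,:2].min(0).round(3),k[:,:2].max(0).round(3))
E
```

```text
[0.49019595 0.04711144 0.00749857] [-0.055 -0.048  2.07   0.     1.12  -0.022]
scene proj 341.841771545509 225.91531134091767
scene proj 328.0444656252146 224.9998059876823
scene 7605
0.03 81 [ 0.485 -0.018] [0.568 0.053]
0.05 7 [0.484 0.037] [0.503 0.043]
0.07 31 [0.479 0.034] [0.523 0.049]
0.09 40 [0.479 0.03 ] [0.542 0.063]
0.11 127 [0.48  0.028] [0.552 0.066]
0.13 104 [0.502 0.028] [0.545 0.065]
0.15 107 [0.484 0.01 ] [0.53 0.08]
0.17 202 [0.483 0.01 ] [0.528 0.082]
0.19 315 [0.475 0.011] [0.528 0.085]
0.21 156 [0.481 0.011] [0.527 0.081]
0.23 242 [0.482 0.011] [0.527 0.085]
0.25 174 [0.492 0.012] [0.527 0.08 ]
top proj 301.8926309668303 274.6439377098314
top proj 313.13541081975245 274.4259701503738
top 2749
0.07 2 [0.462 0.033] [0.464 0.033]
0.09 5 [0.453 0.035] [0.462 0.058]
0.13 13 [0.449 0.037] [0.453 0.056]
0.15 14 [0.451 0.015] [0.47  0.078]
0.17 32 [0.452 0.012] [0.475 0.08 ]
0.19 48 [0.452 0.015] [0.469 0.076]
0.21 17 [0.453 0.02 ] [0.468 0.075]
0.23 33 [0.453 0.022] [0.464 0.071]
0.25 6 [0.453 0.029] [0.456 0.062]
```

```bash
python3 - <<'E'
from h import *
f=grab_frame("scene");K,T=f['intrinsics'],f['world_from_camera'];Z=f['range_z']
v,u=np.mgrid[:480,:640]
P=np.stack([(u-K[0,2])/K[0,0]*Z,-(v-K[1,2])/K[1,1]*Z,-Z,np.ones_like(Z)],-1)@T.T
np.set_printoptions(suppress=True,linewidth=200)
for r in range(206,230,2): print(r,f['color'][r,346],*[P[r,c,:3].round(3) for c in(340,343,346,349,352)])
print('nut z',P[220:232,322:336,2].round(3).max(1))
E
```

```text
206 [47 44 39] [0.504 0.035 0.111] [0.527 0.036 0.141] [0.53  0.041 0.144] [0.528 0.049 0.139] [0.531 0.055 0.141]
208 [54 52 48] [0.506 0.035 0.106] [0.521 0.038 0.125] [0.528 0.042 0.134] [0.53  0.049 0.134] [0.504 0.064 0.096]
210 [52 48 45] [0.504 0.036 0.095] [0.496 0.045 0.081] [0.532 0.042 0.131] [0.533 0.048 0.132] [ 0.442  0.084 -0.001]
212 [48 47 45] [0.502 0.037 0.084] [0.504 0.043 0.085] [0.532 0.042 0.125] [0.537 0.047 0.129] [0.531 0.056 0.119]
214 [47 43 40] [0.501 0.037 0.075] [0.532 0.036 0.118] [0.534 0.042 0.12 ] [0.542 0.046 0.129] [0.536 0.055 0.119]
216 [53 51 48] [0.514 0.034 0.085] [0.538 0.034 0.119] [0.546 0.039 0.129] [0.545 0.046 0.126] [0.546 0.052 0.125]
218 [56 55 50] [0.496 0.04  0.051] [ 1.129 -0.135  0.99 ] [0.545 0.039 0.121] [0.549 0.045 0.125] [0.549 0.052 0.123]
220 [23 25 22] [0.495 0.04  0.041] [ 1.129 -0.135  0.99 ] [0.552 0.038 0.123] [0.548 0.046 0.115] [ 0.471  0.077 -0.003]
222 [66 54 36] [0.495 0.04  0.033] [ 0.474  0.054 -0.001] [0.476 0.061 0.001] [ 0.477  0.068 -0.001] [0.479 0.075 0.001]
224 [76 62 42] [ 0.479  0.045 -0.   ] [0.481 0.052 0.001] [ 0.481  0.06  -0.   ] [ 0.483  0.067 -0.   ] [0.486 0.074 0.002]
226 [132 111  78] [0.487 0.043 0.003] [ 0.484  0.052 -0.003] [ 0.487  0.059 -0.   ] [ 0.487  0.066 -0.002] [0.491 0.073 0.001]
228 [148 127  90] [0.492 0.042 0.002] [ 0.491  0.05  -0.001] [0.495 0.057 0.003] [0.496 0.064 0.002] [0.496 0.071 0.   ]
nut z [0.021 0.022 0.021 0.99  0.021 0.021 0.021 0.021 0.022 0.022 0.02  0.021]
```

The depth data puts the real fingertip about 25 mm above the reported TCP height, so the fingers passed over the nut. I'll go back behind it and lower by feel.

jog_arm(
  motion="0 0 -0.002 -0.06 0 0 0; 0 -0.1 -0.002 -0.06 0 0 0; 0 -0.2 -0.002 -0.06 0 0 0; 0 -0.2 -0.002 -0.02 0 0 0; 0 -0.2 -0.002 0 0 0 0",
)

```text
time: 7.5
tool_pos: [0.4852, -0.0529, 0.0066]
tool_rot: [-0.001, 0.719, 0.695, -0.0]
contact_force: [0.2, 0.1, -0.6]
gripper_width: 0.0
grasp_force: 0.0
```

jog_arm(
  motion="0 0 0 0.005 0 0 0; 0 0 0 0.01 0 0 0; 0 0 0 0.014 0 0 0; 0 0 0 0.014 0 0 0; 0 0 0 0.014 0 0 0",
)

```text
time: 8.12
tool_pos: [0.4861, -0.0525, 0.0008]
tool_rot: [0.0, 0.719, 0.695, 0.0]
contact_force: [-0.5, 0.4, -0.2]
gripper_width: -0.001
grasp_force: 0.0
```

jog_arm(
  motion="0 0 0.004 0.006 0 0 0; 0 0 0.004 0.012 0 0 0; 0 0 0.004 0.018 0 0 0; 0 0 0.004 0.024 0 0 0; 0 0 0.004 0.024 0 0 0",
)

```text
time: 8.75
tool_pos: [0.4875, -0.0526, -0.0119]
tool_rot: [-0.0, 0.719, 0.695, -0.0]
contact_force: [0.4, 0.5, -0.7]
gripper_width: 0.001
grasp_force: 0.0
```

```bash
python3 - <<'E'
from h import *
f=grab_frame("scene");K,T=f['intrinsics'],f['world_from_camera'];Z=f['range_z']
s=state();print(s['tool_pos'],s['contact_force'])
c=np.linalg.inv(T)@np.r_[s['tool_pos'],1];print('proj',K[0,0]*c[0]/-c[2]+K[0,2],K[1,1]*-c[1]/-c[2]+K[1,2])
v,u=np.mgrid[:480,:640]
P=np.stack([(u-K[0,2])/K[0,0]*Z,-(v-K[1,2])/K[1,1]*Z,-Z,np.ones_like(Z)],-1)@T.T
m=(np.hypot(P[...,0]-.488,P[...,1]+.0525)<.03)&(P[...,2]>.006)&(P[...,2]<.08)
q=P[m];o=np.argsort(q[:,2])[:12];print(q[o][:,:3].round(3))
cv2.imwrite("pics/s3.png",cv2.resize(f['color'][170:290,240:400,::-1],(800,600),interpolation=cv2.INTER_CUBIC))
E
```

```text
[ 0.48769034 -0.05261602 -0.01170585] [-1.17384204 -0.38251736 -0.01345323]
proj 301.30493922933704 235.71085470817388
[[ 0.492 -0.061  0.013]
 [ 0.495 -0.044  0.017]
 [ 0.493 -0.063  0.02 ]
 [ 0.498 -0.059  0.023]
 [ 0.492 -0.063  0.023]
 [ 0.5   -0.054  0.023]
 [ 0.5   -0.057  0.025]
 [ 0.5   -0.047  0.025]
 [ 0.494 -0.063  0.03 ]
 [ 0.496 -0.039  0.055]
 [ 0.499 -0.063  0.058]
 [ 0.493 -0.064  0.059]]
```

View pics/s3.png

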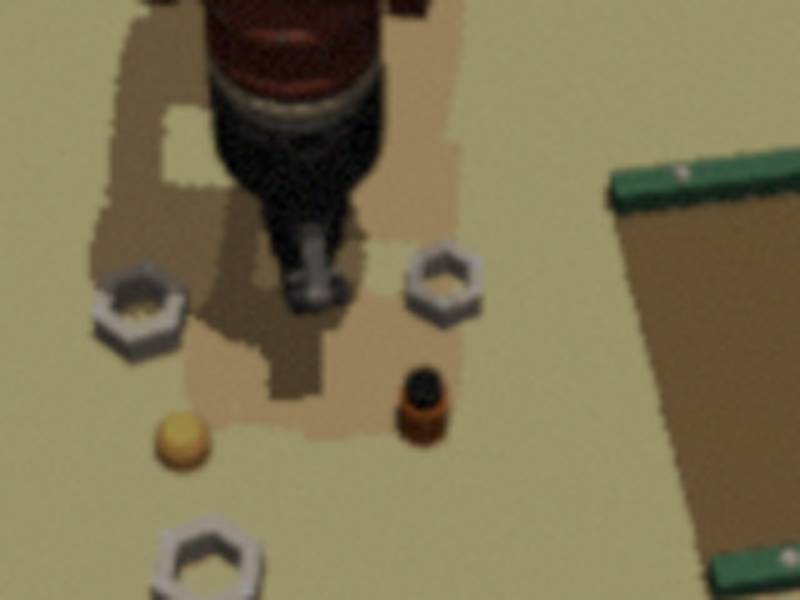

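The fingers are still off the bench, with the tip roughly 12 mm up, between the medium nut (140,310) and the small nut (445,283). The reported z reads about 24 mm low. I'll lower a little more and push.

jog_arm(
  motion="0 0.01 0.001 0.011 0 0 0; 0 0.05 0.001 0.012 0 0 0; 0 0.08 0.001 0.012 0 0 0; 0 0.11 0.001 0.012 0 0 0; 0 0.14 0.001 0.012 0 0 0",
)

```text
time: 9.43
tool_pos: [0.4908, 0.0182, -0.0175]
tool_rot: [0.0, 0.719, 0.695, -0.0]
contact_force: [-0.0, -0.3, -0.8]
gripper_width: 0.001
grasp_force: 0.2
```

```bash
sed -i 's/("top","scene")/("scene",)/; s/"nut_large nut_medium nut_small vial brass_cap"/sys.argv[4]/' look.py;  python3 look.py .488 .19 -.017 "nut_small vial"
```

```text
9.43 [ 0.4908  0.0182 -0.0175] [ 0.343 -0.017 -0.001] [ 0.     0.    -0.004] 0.001055642098668852 [-0.  -0.3 -0.8]
scene nut_small [(0.63, [0.485, 0.044, -0.0]), (0.31, [0.648, -0.4, -0.001])]
scene vial [(0.6, [0.56, -0.006, -0.005])]
```

jog_arm(
  motion="0 -0.015 -0.014 0 0 0 0; 0 0.01 -0.014 0 0 0 0; 0 0.05 -0.014 0 0 0 0; 0 0.09 -0.014 0 0 0 0; 0 0.13 -0.014 0 0 0 0",
)

```text
time: 10.2
tool_pos: [0.4858, 0.0831, -0.0175]
tool_rot: [0.0, 0.719, 0.695, 0.0]
contact_force: [0.5, 0.1, -0.3]
gripper_width: -0.0
grasp_force: 0.2
```

```bash
python3 look.py .488 .19 -.017 "nut_small vial"
```

```text
10.2 [ 0.4858  0.0831 -0.0175] [ 0.214 -0.003 -0.001] [ 0.     0.    -0.004] -0.0002337965782141865 [ 0.5  0.1 -0.3]
scene nut_small [(0.42, [0.489, 0.109, 0.002])]
scene vial [(0.65, [0.56, -0.006, -0.002]), (0.53, [0.492, -0.336, 0.001])]
```

jog_arm(
  motion="0 0.04 0.005 0 0 0 0; 0 0.085 0.005 0 0 0 0; 0 0.13 0.005 0 0 0 0; 0 0.17 0.005 0 0 0 0; 0 0.2 0.005 0 0 0 0",
)

```text
time: 10.98
tool_pos: [0.4919, 0.1823, -0.0175]
tool_rot: [0.0, 0.719, 0.695, -0.0]
contact_force: [0.1, -1.2, 0.7]
gripper_width: -0.0
grasp_force: 0.4
```

jog_arm(
  motion="0 -0.04 0 0 0 0 0; 0 -0.1 0 -0.09 0 0 0; 0 -0.2 -0.005 -0.16 0 0 0; 0 -0.3 -0.01 -0.16 0 0 0; 0 -0.4 -0.015 -0.16 0 0 0",
)

```text
time: 11.6
tool_pos: [0.4778, -0.0192, 0.0635]
tool_rot: [0.001, 0.719, 0.695, 0.001]
contact_force: [0.6, -0.2, -0.5]
gripper_width: 0.001
grasp_force: 0.0
```

```bash
python3 look.py .478 -.195 -.017 "nut_small nut_medium vial brass_cap"
```

```text
11.6 [ 0.4778 -0.0192  0.0635] [-0.351  0.012  0.161] [ 0.001  0.    -0.004] 0.0013240439492937116 [ 0.6 -0.2 -0.5]
scene nut_small [(0.46, [0.497, 0.209, -0.0])]
scene nut_medium [(0.49, [0.478, -0.133, 0.002])]
scene vial [(0.67, [0.558, -0.009, 0.001])]
scene brass_cap [(0.64, [0.479, -0.133, 0.001]), (0.57, [0.551, -0.118, 0.003])]
```

jog_arm(
  motion="0 -0.12 0.002 0 0 0 0; 0 -0.24 0.002 0 0 0 0; 0 -0.345 0.002 0.02 0 0 0; 0 -0.345 0.002 0.1 0 0 0; 0 -0.345 0.002 0.15 0 0 0",
)

```text
time: 12.48
tool_pos: [0.4723, -0.1888, -0.0143]
tool_rot: [-0.001, 0.719, 0.695, -0.0]
contact_force: [0.4, -0.0, 0.1]
gripper_width: 0.001
grasp_force: 0.0
```

```bash
python3 look.py .478 -.1645 -.017 "nut_medium"
```

```text
12.47 [ 0.4723 -0.1888 -0.0143] [0.049 0.01  0.005] [-0.001 -0.001 -0.004] 0.0013970525257644274 [ 0.4 -0.   0.1]
scene nut_medium [(0.5, [0.474, -0.132, 0.0])]
```

jog_arm(
  motion="0 0.01 0.008 0.006 0 0 0; 0 0.04 0.008 0.006 0 0 0; 0 0.07 0.008 0.006 0 0 0; 0 0.1 0.008 0.006 0 0 0; 0 0.13 0.008 0.006 0 0 0",
)

```text
time: 13.2
tool_pos: [0.4794, -0.1239, -0.0149]
tool_rot: [0.001, 0.719, 0.695, 0.0]
contact_force: [0.7, -0.7, 0.4]
gripper_width: 0.001
grasp_force: 0.7
```

```bash
python3 look.py .488 .13 -.017 "nut_medium brass_cap"
```

```text
13.2 [ 0.4794 -0.1239 -0.0149] [0.508 0.    0.004] [ 0.001  0.    -0.003] 0.0005460925852321195 [ 0.7 -0.7  0.4]
scene nut_medium [(0.75, [0.473, -0.093, 0.002])]
scene brass_cap [(0.57, [0.551, -0.12, 0.001]), (0.18, [0.627, -0.119, 0.002])]
```

jog_arm(
  motion="0 -0.015 -0.015 0.003 0 0 0; 0 0.01 -0.015 0.003 0 0 0; 0 0.05 -0.015 0.003 0 0 0; 0 0.09 -0.015 0.003 0 0 0; 0 0.13 -0.015 0.003 0 0 0",
)

```text
time: 13.98
tool_pos: [0.4733, -0.0591, -0.0172]
tool_rot: [-0.0, 0.719, 0.695, -0.0]
contact_force: [-0.7, -0.1, -0.8]
gripper_width: -0.001
grasp_force: 0.4
```

```bash
python3 look.py .488 .13 -.017 "nut_medium vial"
```

```text
13.97 [ 0.4733 -0.0591 -0.0172] [ 0.379  0.016 -0.   ] [-0.     0.    -0.004] -0.0008673708573742494 [-0.7 -0.1 -0.8]
scene nut_medium [(0.49, [0.475, -0.027, 0.002])]
scene vial [(0.42, [0.56, -0.006, 0.0])]
```

jog_arm(
  motion="0 -0.02 -0.007 0 0 0 0.08; 0 0.01 -0.004 0 0 0 0.08; 0 0.05 0.001 0 0 0 0.08; 0 0.09 0.006 0 0 0 0.08; 0 0.13 0.011 0 0 0 0.08",
)

```text
time: 14.75
tool_pos: [0.4814, 0.0058, -0.017]
tool_rot: [0.0, 0.759, 0.651, -0.0]
contact_force: [0.2, -1.3, 0.3]
gripper_width: 0.0
grasp_force: 0.5
```

```bash
python3 look.py .488 .13 -.017 "nut_medium vial"
```

```text
14.75 [ 0.4814  0.0058 -0.017 ] [ 0.247 -0.025  0.   ] [ 0.     0.    -0.083] 0.0001674945140379288 [ 0.2 -1.3  0.3]
scene nut_medium [(0.63, [0.485, 0.038, -0.0]), (0.44, [0.627, -0.12, -0.0])]
scene vial [(0.52, [0.559, -0.007, -0.0])]
```

jog_arm(
  motion="0 0.04 0 0 0 0 0; 0 0.09 0 0 0 0 0; 0 0.14 -0.002 0 0 0 -0.02; 0 0.19 -0.006 0 0 0 -0.05; 0 0.23 -0.01 0 0 0 -0.08",
)

```text
time: 15.52
tool_pos: [0.494, 0.1195, -0.0171]
tool_rot: [0.0, 0.718, 0.696, -0.0]
contact_force: [-0.6, -1.6, -0.1]
gripper_width: 0.004
grasp_force: 0.5
```

```bash
python3 look.py .488 .13 -.017 "nut_medium nut_small"
```

```text
15.53 [ 0.494   0.1195 -0.0171] [ 0.021 -0.013 -0.   ] [-0.     0.    -0.003] 0.004179009219137065 [-0.6 -1.6 -0.1]
scene nut_medium [(0.71, [0.493, 0.151, 0.002])]
scene nut_small [(0.57, [0.496, 0.21, 0.001])]
```

jog_arm(
  motion="0 0.01 0 0 0 0 0; 0 0.02 0 0 0 0 0; 0 -0.03 0 0 0 0 0; 0 -0.05 0 -0.1 0 0 0; 0 -0.1 0 -0.18 0 0 0",
)

```text
time: 16.3
tool_pos: [0.4922, 0.0693, 0.0743]
tool_rot: [-0.0, 0.719, 0.695, 0.0]
contact_force: [1.2, 0.1, 0.6]
gripper_width: -0.002
grasp_force: 0.0
```

```bash
python3 look.py .623 -.185 .07 "nut_medium nut_small nut_large"
```

```text
16.3 [0.4922 0.0693 0.0743] [-0.5    0.278  0.008] [ 0.    -0.    -0.003] -0.002440979073281637 [1.2 0.1 0.6]
scene nut_medium [(0.64, [0.498, 0.163, -0.001])]
scene nut_small []
scene nut_large [(0.71, [0.628, -0.12, 0.005])]
```

jog_arm(
  motion="0 -0.1 0.056 0 0 0 0; 0 -0.2 0.112 0 0 0 0; 0 -0.3 0.168 0 0 0 0; 0 -0.4 0.224 0 0 0 0; 0 -0.5 0.28 0 0 0 0",
)

```text
time: 17.12
tool_pos: [0.6233, -0.1855, 0.0701]
tool_rot: [-0.002, 0.719, 0.695, -0.001]
contact_force: [-0.5, 1.0, 0.3]
gripper_width: -0.004
grasp_force: 0.0
```

jog_arm(
  motion="0 0 0 0.06 0 0 0; 0 0 0 0.12 0 0 0; 0 0 0 0.17 0 0 0; 0 0 0 0.17 0 0 0; 0 0 0 0.17 0 0 0",
)

```text
time: 17.75
tool_pos: [0.6238, -0.1846, -0.0122]
tool_rot: [-0.0, 0.719, 0.695, -0.0]
contact_force: [0.9, 0.8, 0.5]
gripper_width: 0.0
grasp_force: 0.0
```

```bash
python3 look.py .627 -.155 -.017 "nut_large brass_cap vial"
```

```text
17.75 [ 0.6238 -0.1846 -0.0122] [0.059 0.005 0.01 ] [-0.    -0.    -0.004] 0.00015551447029996397 [0.9 0.8 0.5]
scene nut_large [(0.72, [0.628, -0.12, 0.001]), (0.2, [0.428, 0.48, 0.005])]
scene brass_cap [(0.45, [0.551, -0.118, 0.002])]
scene vial [(0.66, [0.559, -0.006, -0.001])]
```

jog_arm(
  motion="0 0.015 0.004 0.008 0 0 0; 0 0.05 0.004 0.008 0 0 0; 0 0.08 0.004 0.008 0 0 0; 0 0.11 0.004 0.008 0 0 0; 0 0.15 0.004 0.008 0 0 0",
)

```text
time: 18.58
tool_pos: [0.6284, -0.1089, -0.0159]
tool_rot: [0.0, 0.719, 0.695, 0.0]
contact_force: [0.7, -0.9, -0.6]
gripper_width: -0.006
grasp_force: 0.5
```

```bash
python3 look.py .627 .155 -.017 "nut_large brass_cap vial"
```

```text
18.57 [ 0.6284 -0.1089 -0.0159] [ 0.527 -0.02   0.002] [ 0.     0.    -0.004] -0.006354498536680024 [ 0.7 -0.9 -0.6]
scene nut_large [(0.66, [0.621, -0.075, 0.001])]
scene brass_cap []
scene vial [(0.59, [0.56, -0.006, -0.0])]
```

jog_arm(
  motion="0 -0.015 -0.018 0.002 0 0 0; 0 0.01 -0.018 0.002 0 0 0; 0 0.05 -0.018 0.002 0 0 0; 0 0.09 -0.018 0.002 0 0 0; 0 0.13 -0.018 0.002 0 0 0",
)

```text
time: 19.4
tool_pos: [0.6215, -0.043, -0.017]
tool_rot: [0.0, 0.719, 0.695, 0.0]
contact_force: [-0.4, -1.2, -0.8]
gripper_width: -0.002
grasp_force: 0.4
```

```bash
python3 look.py .627 .155 -.017 "nut_large brass_cap vial"
```

```text
19.4 [ 0.6215 -0.043  -0.017 ] [ 0.396 -0.002  0.   ] [ 0.    -0.    -0.003] -0.001913451882194216 [-0.4 -1.2 -0.8]
scene nut_large [(0.86, [0.624, -0.009, 0.003]), (0.36, [0.651, -0.4, 0.004])]
scene brass_cap [(0.5, [0.552, -0.118, 0.003])]
scene vial []
```

jog_arm(
  motion="0 0.03 0.003 0 0 0 0; 0 0.06 0.003 0 0 0 0; 0 0.1 0.003 0 0 0 0; 0 0.14 0.003 0 0 0 0; 0 0.17 0.003 0 0 0 0",
)

```text
time: 20.23
tool_pos: [0.6259, 0.0416, -0.0169]
tool_rot: [0.0, 0.719, 0.696, 0.0]
contact_force: [0.4, -1.6, 0.5]
gripper_width: 0.002
grasp_force: 0.8
```

```bash
python3 look.py .627 .13 -.017 "nut_large vial"
```

```text
20.23 [ 0.6259  0.0416 -0.0169] [ 0.177 -0.004  0.   ] [ 0.     0.    -0.003] 0.002189225902376034 [ 0.4 -1.6  0.5]
scene nut_large [(0.65, [0.627, 0.076, -0.001])]
scene vial [(0.55, [0.557, -0.005, 0.001])]
```

jog_arm(
  motion="0 0.05 0 0 0 0 0; 0 0.1 0 0 0 0 0; 0 0.15 0 0 0 0 0; 0 0.19 0 0 0 0 0; 0 0.21 0 0 0 0 0",
)

```text
time: 21.0
tool_pos: [0.6292, 0.1456, -0.0172]
tool_rot: [0.0, 0.719, 0.695, -0.0]
contact_force: [0.2, -0.4, 0.3]
gripper_width: -0.001
grasp_force: 0.6
```

jog_arm(
  motion="0 -0.04 0 0 0 0 0; 0 -0.08 0 -0.1 0 0 0; 0 -0.15 0 -0.2 0 0 0; 0 -0.25 -0.04 -0.3 0 0 0; 0 -0.35 -0.1 -0.4 0 0 0",
)

```text
time: 21.62
tool_pos: [0.583, -0.0148, 0.1682]
tool_rot: [0.001, 0.719, 0.695, 0.0]
contact_force: [0.0, -0.2, -0.0]
gripper_width: -0.002
grasp_force: 0.0
```

```bash
python3 look.py .627 .13 -.017 "nut_large nut_medium nut_small vial brass_cap"; python3 - <<'E'
from h import *
f=grab_frame("scene")
cv2.imwrite("pics/s4.png",cv2.resize(f['color'][170:320,250:450,::-1],(800,600),interpolation=cv2.INTER_CUBIC))
E
```

```text
21.62 [ 0.583  -0.0148  0.1682] [0.293 0.077 0.37 ] [ 0.001  0.    -0.005] -0.0021652117600471322 [ 0.  -0.2 -0. ]
scene nut_large [(0.71, [0.629, 0.183, -0.001])]
scene nut_medium [(0.64, [0.495, 0.162, 0.001])]
scene nut_small [(0.7, [0.496, 0.211, -0.001])]
scene vial [(0.67, [0.56, -0.005, -0.001]), (0.5, [0.553, -0.12, 0.003])]
scene brass_cap [(0.44, [0.553, -0.119, 0.004])]
```

View pics/s4.png

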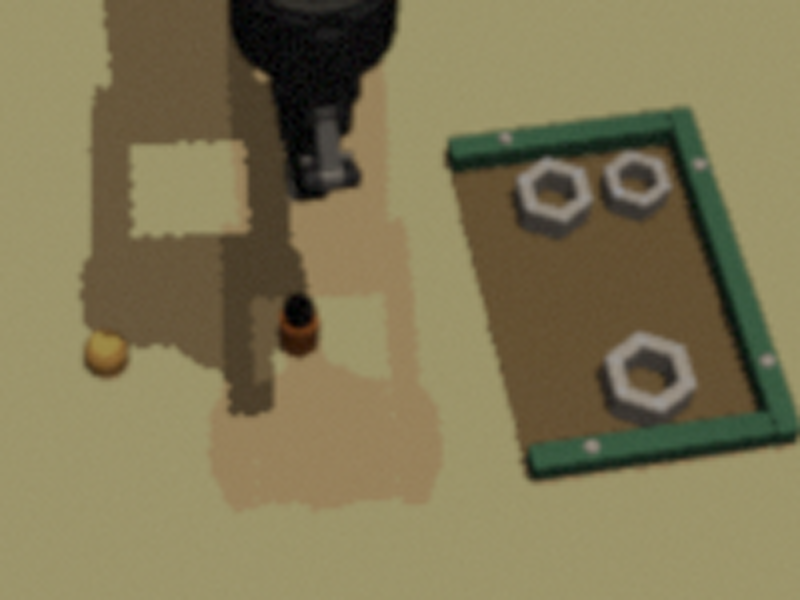

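All three nuts lie flat inside the bay, at (553,197), (637,183) and (650,378). The vial at (298,325) and the cap at (107,353) are still in place, and the tool is clear of everything.

```bash
python3 -c "
from plant import *
print(job_done())"
```

```text
the job is handed in; nothing more can be done
None
```

The job is handed in at about 22 s of the 64 s: all three nuts lie flat fully inside the bay, and the vial and brass cap measured where they started; I did not re-measure the can, screwdriver, wrench and jar at the end.

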